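# Drop a catalyst tablet into the sample cup

### The arm

A 6-joint arm with a two-finger parallel gripper is mounted at the origin on the work surface. World frame = base frame: x ahead of the robot, y to its left, z up, the work surface at z = 0. Lengths are in m, angles in rad, forces in N, time in s.
With the tool pointing down it reaches from about 0.425 to 0.95 m from the base axis. Payload 3.5 kg.
Tool frame: the origin (TCP) lies between the finger pads; the fingertips stand 14 mm ahead of it and the grasp point (between the pads) lies 5 mm behind it; z points along the fingers, y is the line along which they close (so a half turn about z gives the same grasp; the last joint's range is limited). The gripper opens to 85 mm and grips with 20 to 120 N. Pads are 22 mm wide; open, the fingers measure 114 mm over their backs; the gripper's body (76 mm by 85 mm) begins 54 mm behind the grasp point. The pads swing forward as they close: fully open they stand 13 mm farther back than shut.
Start: joints at [1.091, 0.286, 1.577, -0, 1.279, -0.15], TCP at [0.219, 0.639, 0.245] pointing down, gripper open.
Joint ranges: [-2.77, 2.77], [-0.9, 2.22], [0.21, 2.48], [-1.53, 4.67], [0.24, 2.81], [-2.84, 2.84]. Speed limits (rad/s): [2.79, 2.79, 3.14, 3.14, 3.14, 3.14].

### API

Orientations are given as a unit quaternion [x, y, z, w].
In Python, from plant import * gives the robot as it stands.
- The arm moves only by the tool step_arm, never from a script. Its argument "commands" is a list of rows, each an object of numbers: "gripper": the gripper's target within -1 to 1 (shut at 1, half-way at 0, fully open at -1); "x", "y", "z": the shift along the tool's x, y, z in mm; "spin": the turn about the tool's z in degrees. A call has exactly 10 rows; each row shifts and turns the commanded pose from where the row before left it, along the tool's axes as they then stand; what a row does not reach is not made up. A row lasts 1/10 s, in which the tool goes at most 50 mm and 8.59 degrees, less where a joint would pass 70% of its speed; a pose out of reach is approached as far as the arm can. A call with a gripper value outside its range is refused whole. The fingers move at their own pace and stop on an object; "force" is the grip in N (left out, the last holds). Time passes only in rows, so rows that do not move let the fingers close, or fill a call up. It gives the time, the measured TCP pose, the force, the opening and the grip force at its end, in the units of the state.
- get_state(): the state, without advancing time (a new reading comes with each control period).
- read_camera(name): name is "scene" or "top" or "wrist"; returns a dict with "color" (384x512x3 uint8, red, green, blue), "z_map" (384x512 float32, m along the optical axis (not along the pixel's ray), 0 where there is no reading), "fx", "fy", "cx", "cy" (pixels), "eye" and "attitude" of the camera in the world; the wrist camera has in their place "mount" (4x4, takes a point from camera to tool coordinates, whose origin is the TCP and whose axes are the flange's). Camera axes: x right, y up, looking along -z (the intrinsics and any distortion apply to the point x, -y, -z); pixel columns grow to the right and rows downward; lengths in m; the calibration is good to about 2 mm. A picture is of the moment at which its call begins: read the wrist's pose just before it.
- sign_off(): hands the job in; it is judged then, once.
The state is a dict: "time": time; "qpos": joint angles; "dq": joint speeds; "joint_efforts": joint torques, N m; "eef_pos": TCP position; "tcp_rot": TCP orientation; "contact_force": force on the tool from outside, world axes, zero at the start; "wrist_torque": the same for the moment, N m; "opening": opening from 0.0 (shut) to 1.0 (fully open); "finger_force": force on a finger pad.
Only numpy, scipy, OpenCV 4.12 (cv2) and the standard library are available. Lean on these libraries where they do the work, as an engineer would, in place of code of your own. Each camera call takes 0.05 s, during which the arm holds its last target. There are 200 camera calls.

### The job

Drop the teal catalyst tablet into the sample cup that stands under the teal-headed tablet dispenser: press the teal plunger head straight down to its stop, keep it down for half a second or so, then let it spring fully back up. Do not press the orange-headed dispenser, and leave the cup standing upright where it is with the tablet in it.

Things in the scene. Friction and masses are not known exactly. Their poses are not given: they have to be found in the camera images.
- teal_top (a point): centre of the flat top of the teal plunger head (round, 40 mm across, 14 mm thick), the highest point, 204 mm up, of a white C-shaped dispenser fixed to the bench (base 90 x 150 mm). This is the one to press. It slides straight down 16 mm to a hard stop against a spring (4 N to start, 10 N at the stop), springs back when let go, and this point moves with it. z up; the tablet tube is 70 mm away along -y of this point.
- orange_top (a point): centre of the flat top of the orange plunger head (round, 40 mm across, 14 mm thick), the highest point, 204 mm up, of a white C-shaped dispenser fixed to the bench (base 90 x 150 mm). A look-alike that must not be pressed. It slides straight down 16 mm to a hard stop against a spring (4 N to start, 10 N at the stop), springs back when let go, and this point moves with it. z up; the tablet tube is 70 mm away along -y of this point.
- tablet_teal_center (a point): centre of the teal tablet, a loose disc 20 mm across and 12 mm high, at first lying on a steel shutter in the clear tube of the teal dispenser. Pressing the head to its stop draws the shutter aside and the tablet drops into the cup; the gripper never handles it.
- cup_teal: frosted white open sample cup, 58 mm across at the mouth, 62 mm high, standing loose on the teal dispenser's base right under its tube (the mouth is 22 mm below the tube); origin at the centre of its underside, z up. It need not be touched.
Things that resemble listed ones, but are neither listed nor needed, are in the scene too. What is shaped like the part that bears teal_top but green or pink is not meant.

How it is judged:
By the outcome, as a careful person would: the job done as asked, in the order asked, and still so for the second after the job is handed in, with the robot touching nothing.
It also fails if it takes over 29 s, if anything falls off the work surface, if the arm or the gripper's body presses on something with over 40 N, if the wrist force passes 120 N, or if a joint passes its speed limit or range.

## Working session

There is one attempt and no reset: what is moved stays moved. The work goes in short steps, Python scripts to look and compute and a tool call to move; the robot and the scene stay as the last step left them, time stands still between calls to the robot, and variables do not carry over. Pictures are saved under pics/ and viewed, at most 10 in all, crops included, and the job is handed in when it is done.

Besides the shell and the picture viewer there is one more tool, called as name(argument=value, ...), one argument or row to a line, values as JSON. step_arm: Moves the arm, as the interface text tells. Its arguments: {"type":"object","properties":{"commands":{"type":"array"},"force":{"type":"number"}},"required":["commands"]}

```bash
mkdir -p pics; cat > h.py <<'E'
from plant import *
import numpy as np, cv2
from scipy.spatial.transform import Rotation as R
def shot(n,f):
    c=read_camera(n); cv2.imwrite('pics/'+f,c['color'][:,:,::-1]); np.save('pics/'+n+'.npy',c,allow_pickle=True); return c
E
python3 - <<'E'
from h import *
s=get_state(); print(s)
for n in ['scene','top']:
    c=shot(n,n+'1.png'); print(n,{k:v for k,v in c.items() if k not in('color','z_map')})
a=cv2.imread('pics/scene1.png');b=cv2.imread('pics/top1.png')
cv2.imwrite('pics/both.png',np.vstack([a,b])[:, :] if 0 else cv2.resize(np.hstack([a,b]),(800,300)))
E
```

```text
{'time': 0.0, 'qpos': array([ 1.09101867e+00,  2.87178284e-01,  1.57818627e+00,  2.74312123e-06,
        1.27858530e+00, -1.50033447e-01]), 'dq': array([ 6.91019090e-06,  3.89415573e-04, -1.82354842e-04,  3.71212717e-04,
        9.23507665e-04, -1.30640415e-04]), 'joint_efforts': array([ 5.04927866e-04, -4.05981231e+01, -2.92624104e+01, -1.49302391e-04,
        5.91028162e-03,  1.15403836e-05]), 'eef_pos': array([0.21826685, 0.63807653, 0.2439337 ]), 'tcp_rot': array([ 1.64126450e-01,  9.86438604e-01, -1.12023424e-03, -3.66291529e-04]), 'contact_force': array([-0.28983194, -0.50902054, -0.54926314]), 'wrist_torque': array([-0.03026895, -0.04783069, -0.00939785]), 'finger_force': 0.0, 'opening': 0.9992747233634849}
scene {'fx': 367.7734389948696, 'fy': 367.7734389948696, 'cx': 256.1382005622601, 'cy': 193.76031405508132, 'eye': array([ 0.96299679, -0.40929908,  1.13414752]), 'attitude': array([0.29699757, 0.10965728, 0.34133052, 0.88502045])}
top {'fx': 384.44804614415796, 'fy': 384.44804614415796, 'cx': 256.1213293587446, 'cy': 196.1873571094045, 'eye': array([0.25465569, 0.15282927, 1.5400746 ]), 'attitude': array([ 0.04974795, -0.04380157, -0.70508704,  0.70601617])}
```

View pics/scene1.png

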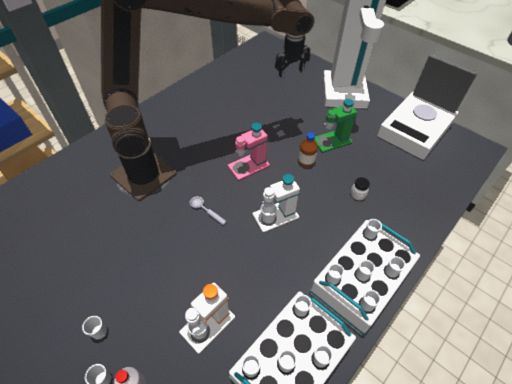

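View pics/top1.png

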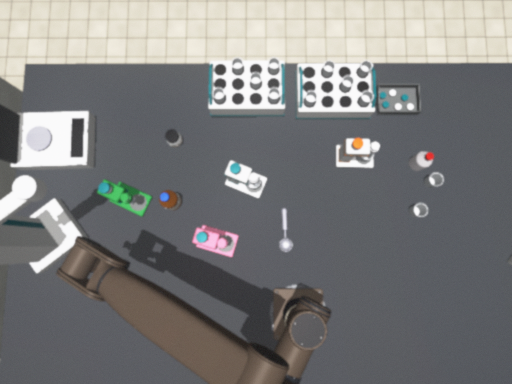

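The scene view shows the white, teal-headed dispenser at about (289,182), and the top view shows it at (235,169). The green and pink bodies with teal heads are decoys. The orange one is at (211,292) in the scene view and (357,144) in the top view.

```bash
python3 - <<'E'
from h import *
for n,p,w in [('scene',(289,182),14),('top',(235,169),9)]:
    c=np.load(f'pics/{n}.npy',allow_pickle=True).item()
    hsv=cv2.cvtColor(c['color'],cv2.COLOR_RGB2HSV)
    m=cv2.inRange(hsv,(82,110,50),(100,255,255))
    k=np.zeros_like(m);cv2.circle(k,p,w,255,-1);m&=k
    v,u=np.nonzero(m)
    A=R.from_quat(c['attitude'])
    d=A.apply(np.c_[(u-c['cx'])/c['fx'],-(v-c['cy'])/c['fy'],-np.ones(len(u))])
    zz=c['z_map'][v,u]; P=c['eye']+d*zz[:,None]
    t=(.204-c['eye'][2])/d[:,2]; Q=c['eye']+d*t[:,None]
    top=P[:,2]>.197
    print(n,len(u),u.mean(),v.mean(),'z',np.percentile(P[:,2],[5,50,95]),'depthtop',top.sum(),np.median(P[top],0),'plane mid',(Q[top].min(0)+Q[top].max(0))/2,np.ptp(Q[top],0),'mean',Q[top].mean(0))
E
```

```text
scene 102 287.96078431372547 178.57843137254903 z [0.19222778 0.20203693 0.20540091] depthtop 91 [0.53510446 0.23528034 0.20217138] plane mid [0.53510916 0.23354673 0.204     ] [3.60556195e-02 3.95760284e-02 2.22044605e-16] mean [0.53581456 0.23336145 0.204     ]
top 68 234.89705882352942 167.9264705882353 z [0.20034199 0.20440848 0.20928149] depthtop 68 [0.53369221 0.23932882 0.20440848] plane mid [0.53508747 0.23929148 0.204     ] [0.03249272 0.02845667 0.        ] mean [0.53353049 0.23963392 0.204     ]
```

```bash
python3 - <<'E'
from h import *
s=get_state(); r=R.from_quat(s['tcp_rot'])
print(r.as_matrix().round(3)); print(r.inv().apply(np.array([.535,.237,.30])-s['eef_pos'])*1000)
print(read_camera('wrist')['mount'].round(3))
E
```

```text
[[-0.946  0.324 -0.001]
 [ 0.324  0.946 -0.002]
 [ 0.    -0.002 -1.   ]]
[-429.4878091  -277.07379165  -55.47460071]
[[-0.001  0.951  0.308  0.081]
 [ 1.     0.001  0.001 -0.   ]
 [ 0.001  0.308 -0.951 -0.128]
 [ 0.     0.     0.     1.   ]]
```

step_arm(
  commands=[
    {"gripper": 1, "x": 0, "y": 0, "z": -28, "spin": 0},
    {"gripper": 1, "x": -10, "y": -6, "z": -28, "spin": 0},
    {"gripper": 1, "x": -28, "y": -18, "z": 0, "spin": 0},
    {"gripper": 1, "x": -28, "y": -18, "z": 0, "spin": 0},
    {"gripper": 1, "x": -28, "y": -18, "z": 0, "spin": 0},
    {"gripper": 1, "x": -28, "y": -18, "z": 0, "spin": 0},
    {"gripper": 1, "x": -28, "y": -18, "z": 0, "spin": 0},
    {"gripper": 1, "x": -28, "y": -18, "z": 0, "spin": 0},
    {"gripper": 1, "x": -28, "y": -18, "z": 0, "spin": 0},
    {"gripper": 1, "x": -28, "y": -18, "z": 0, "spin": 0},
  ],
  force=40,
)

```text
time: 1.15
eef_pos: [0.3919, 0.4197, 0.301]
tcp_rot: [0.164, 0.986, -0.0, -0.0]
contact_force: [-0.8, -0.3, 0.0]
opening: 0.0
finger_force: 0.0
```

step_arm(
  commands=[
    {"gripper": 1, "x": -28, "y": -18, "z": 0, "spin": 0},
    {"gripper": 1, "x": -28, "y": -18, "z": 0, "spin": 0},
    {"gripper": 1, "x": -28, "y": -18, "z": 0, "spin": 0},
    {"gripper": 1, "x": -28, "y": -18, "z": 0, "spin": 0},
    {"gripper": 1, "x": -28, "y": -18, "z": 0, "spin": 0},
    {"gripper": 1, "x": -28, "y": -18, "z": 0, "spin": 0},
    {"gripper": 1, "x": -27, "y": -19, "z": 0, "spin": 0},
    {"gripper": 1, "x": 0, "y": 0, "z": 0, "spin": 0},
    {"gripper": 1, "x": 0, "y": 0, "z": 0, "spin": 0},
    {"gripper": 1, "x": 0, "y": 0, "z": 0, "spin": 0},
  ],
)

```text
time: 2.15
eef_pos: [0.5341, 0.2383, 0.3011]
tcp_rot: [0.164, 0.986, 0.0, -0.0]
contact_force: [0.9, 1.2, 0.1]
opening: 0.0
finger_force: 0.0
```

```bash
cat >> h.py <<'E'
def wrist(f,z=.204):
    s=get_state(); c=shot('wrist',f); r=R.from_quat(s['tcp_rot']); M=c['mount']
    hsv=cv2.cvtColor(c['color'],cv2.COLOR_RGB2HSV); m=cv2.inRange(hsv,(80,100,40),(102,255,255))
    n,l,st,ce=cv2.connectedComponentsWithStats(m)
    print('state',s['time'],s['eef_pos'],s['tcp_rot'],s['contact_force'],s['opening'])
    for i in range(1,n):
        if st[i,4]<80: continue
        v,u=np.nonzero(l==i)
        d=r.apply(np.c_[(u-c['cx'])/c['fx'],-(v-c['cy'])/c['fy'],-np.ones(len(u))]@M[:3,:3].T)
        e=s['eef_pos']+r.apply(M[:3,3]); P=e+d*c['z_map'][v,u][:,None]
        Q=e+d*((z-e[2])/d[:,2])[:,None]; t=abs(P[:,2]-z)<.004
        print(st[i],t.sum(),np.median(P,0))
        if t.sum()>50:
            (x,y),rad=cv2.minEnclosingCircle(Q[t][:,:2].astype(np.float32)*1000); print('circle',x,y,rad,'mean',Q[t].mean(0),'zmed',np.median(P[t,2]))
            print('tool shift mm',r.inv().apply(np.array([x/1e3,y/1e3,z])-s['eef_pos'])*1000)
E
python3 -c "from h import *; wrist('w1.png')"
```

```text
state 2.15 [0.5341338  0.23825804 0.30107997] [ 1.63794582e-01  9.86494395e-01  5.61897591e-05 -3.74248218e-04] [0.9333523  1.1623724  0.08752501] 0.0003664844327617901
[ 229  177   44   44 1509] 1472 [0.53004038 0.23760984 0.20287601]
circle 530.3305053710938 237.1690216064453 19.329742431640625 mean [0.53011496 0.2374955  0.204     ] zmed 0.2029039465196471
tool shift mm [ 3.17381541 -2.25853327 97.0824261 ]
[338 279  27  10  95] 0 [0.78821971 0.3306038  0.0223939 ]
```

View pics/w1.png

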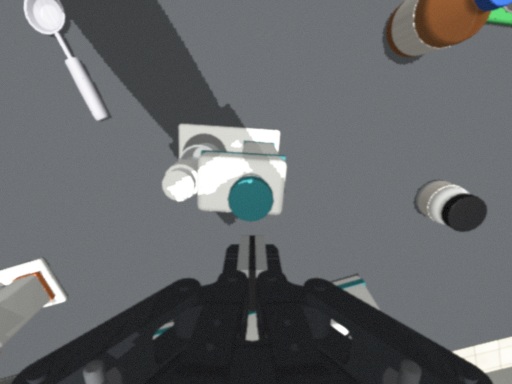

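The wrist view shows the teal head on the white body at (250,199), clear of the fingers. It measures x = 0.530, y = 0.237. I'll centre over it and approach.

step_arm(
  commands=[
    {"gripper": 1, "x": 3, "y": -2, "z": 0, "spin": 0},
    {"gripper": 1, "x": 0, "y": 0, "z": 12, "spin": 0},
    {"gripper": 1, "x": 0, "y": 0, "z": 15, "spin": 0},
    {"gripper": 1, "x": 0, "y": 0, "z": 15, "spin": 0},
    {"gripper": 1, "x": 0, "y": 0, "z": 12, "spin": 0},
    {"gripper": 1, "x": 0, "y": 0, "z": 10, "spin": 0},
    {"gripper": 1, "x": 0, "y": 0, "z": 8, "spin": 0},
    {"gripper": 1, "x": 0, "y": 0, "z": 4, "spin": 0},
    {"gripper": 1, "x": 0, "y": 0, "z": 0, "spin": 0},
    {"gripper": 1, "x": 0, "y": 0, "z": 0, "spin": 0},
  ],
)

```text
time: 3.2
eef_pos: [0.5316, 0.2367, 0.2259]
tcp_rot: [0.164, 0.986, 0.0, 0.0]
contact_force: [0.1, -0.6, 0.6]
opening: -0.001
finger_force: 0.0
```

```bash
python3 -c "from h import *; wrist('w2.png')"
```

```text
state 3.2 [0.53161139 0.23674831 0.22587799] [1.64192143e-01 9.86428247e-01 1.95790212e-04 4.64428068e-04] [ 0.07230548 -0.6173927   0.56411745] -0.0012382574842427624
[ 223  209   62   49 1646] 1431 [0.52129787 0.24263898 0.20274924]
circle 529.4555053710938 237.86953735351562 19.26798439025879 mean [0.5224705  0.24087752 0.204     ] zmed 0.2028123550163703
tool shift mm [ 2.42148077  0.35063439 21.87613099]
```

View pics/w2.png

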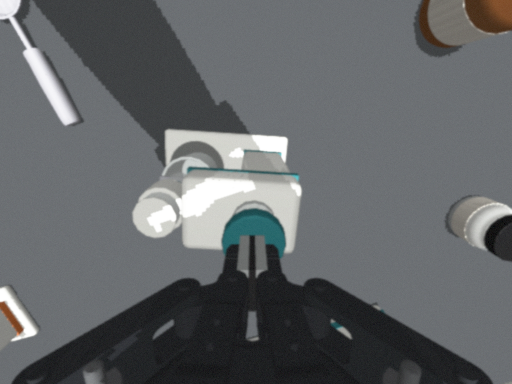

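The fingertips now sit over the middle of the teal head at (253,235), about 8 mm above it. Next I descend 20 mm in small steps.

step_arm(
  commands=[
    {"gripper": 1, "x": 2, "y": 0, "z": 2, "spin": 0},
    {"gripper": 1, "x": 0, "y": 0, "z": 3, "spin": 0},
    {"gripper": 1, "x": 0, "y": 0, "z": 3, "spin": 0},
    {"gripper": 1, "x": 0, "y": 0, "z": 3, "spin": 0},
    {"gripper": 1, "x": 0, "y": 0, "z": 3, "spin": 0},
    {"gripper": 1, "x": 0, "y": 0, "z": 3, "spin": 0},
    {"gripper": 1, "x": 0, "y": 0, "z": 2, "spin": 0},
    {"gripper": 1, "x": 0, "y": 0, "z": 1, "spin": 0},
    {"gripper": 1, "x": 0, "y": 0, "z": 0, "spin": 0},
    {"gripper": 1, "x": 0, "y": 0, "z": 0, "spin": 0},
  ],
)

```text
time: 4.25
eef_pos: [0.5295, 0.2375, 0.2071]
tcp_rot: [0.164, 0.986, 0.0, 0.0]
contact_force: [-3.6, -1.0, 7.4]
opening: -0.001
finger_force: 3.7
```

step_arm(
  commands=[
    {"gripper": 1, "x": 0, "y": 0, "z": 2, "spin": 0},
    {"gripper": 1, "x": 0, "y": 0, "z": 2, "spin": 0},
    {"gripper": 1, "x": 0, "y": 0, "z": 1, "spin": 0},
    {"gripper": 1, "x": 0, "y": 0, "z": 1, "spin": 0},
    {"gripper": 1, "x": 0, "y": 0, "z": 1, "spin": 0},
    {"gripper": 1, "x": 0, "y": 0, "z": 1, "spin": 0},
    {"gripper": 1, "x": 0, "y": 0, "z": 0, "spin": 0},
    {"gripper": 1, "x": 0, "y": 0, "z": 0, "spin": 0},
    {"gripper": 1, "x": 0, "y": 0, "z": 0, "spin": 0},
    {"gripper": 1, "x": 0, "y": 0, "z": 0, "spin": 0},
  ],
)

```text
time: 5.25
eef_pos: [0.5296, 0.2375, 0.202]
tcp_rot: [0.164, 0.986, -0.0, 0.0]
contact_force: [-7.7, -1.4, 16.6]
opening: -0.004
finger_force: 8.5
```

step_arm(
  commands=[
    {"gripper": 1, "x": 0, "y": 0, "z": 1, "spin": 0},
    {"gripper": 1, "x": 0, "y": 0, "z": 0, "spin": 0},
    {"gripper": 1, "x": 0, "y": 0, "z": 0, "spin": 0},
    {"gripper": 1, "x": 0, "y": 0, "z": 0, "spin": 0},
    {"gripper": 1, "x": 0, "y": 0, "z": 0, "spin": 0},
    {"gripper": 1, "x": 0, "y": 0, "z": 0, "spin": 0},
    {"gripper": 1, "x": 0, "y": 0, "z": 0, "spin": 0},
    {"gripper": 1, "x": 0, "y": 0, "z": 0, "spin": 0},
    {"gripper": 1, "x": 0, "y": 0, "z": 0, "spin": 0},
    {"gripper": 1, "x": 0, "y": 0, "z": 0, "spin": 0},
  ],
)

```text
time: 6.25
eef_pos: [0.5296, 0.2376, 0.2019]
tcp_rot: [0.164, 0.986, -0.0, 0.0]
contact_force: [-10.0, -1.9, 20.0]
opening: -0.003
finger_force: 10.1
```

The extra 1 mm moved the tip only 0.1 mm, and the force rose to 20 N, so the head is on its hard stop and has been held there for about 1 s. Now I release.

step_arm(
  commands=[
    {"gripper": 1, "x": 0, "y": 0, "z": -4, "spin": 0},
    {"gripper": 1, "x": 0, "y": 0, "z": -5, "spin": 0},
    {"gripper": 1, "x": 0, "y": 0, "z": -6, "spin": 0},
    {"gripper": 1, "x": 0, "y": 0, "z": -8, "spin": 0},
    {"gripper": 1, "x": 0, "y": 0, "z": -12, "spin": 0},
    {"gripper": 1, "x": 0, "y": 0, "z": -20, "spin": 0},
    {"gripper": 1, "x": 0, "y": 0, "z": -20, "spin": 0},
    {"gripper": 1, "x": 0, "y": 0, "z": -20, "spin": 0},
    {"gripper": 1, "x": 0, "y": 0, "z": -10, "spin": 0},
    {"gripper": 1, "x": 0, "y": 0, "z": 0, "spin": 0},
  ],
)

```text
time: 7.25
eef_pos: [0.5301, 0.2375, 0.3032]
tcp_rot: [0.164, 0.986, 0.001, 0.002]
contact_force: [0.6, -0.8, -0.5]
opening: -0.002
finger_force: 0.0
```

```bash
python3 - <<'E'
from h import *
wrist('w3.png')
a=shot('scene','s3.png')['color'][150:260,220:340,::-1]
b=cv2.imread('pics/scene1.png')[150:260,220:340]
w=cv2.imread('pics/w3.png')[90:240,130:310]
f=lambda i:cv2.resize(i,(266,int(266*i.shape[0]/i.shape[1])),interpolation=cv2.INTER_CUBIC)[:220]
cv2.imwrite('pics/cmp.png',cv2.resize(np.hstack([f(b),f(a),f(w)]),(798,220)) )
E
```

```text
state 7.25 [0.53012149 0.23751326 0.30316568] [1.64175802e-01 9.86429539e-01 6.96218432e-04 1.60807225e-03] [ 0.59646389 -0.76650167 -0.51298748] -0.0022819064577766952
[ 231  180   43   43 1464] 1421 [0.52965671 0.23762651 0.20289496]
circle 530.1624755859375 237.44668579101562 19.346084594726562 mean [0.52985916 0.23745929 0.204     ] zmed 0.2029082079472392
tool shift mm [ 0.23158881 -0.2382824  99.16515626]
[338 279  27  10  97] 0 [0.78807664 0.32953013 0.02164111]
```

View pics/cmp.png

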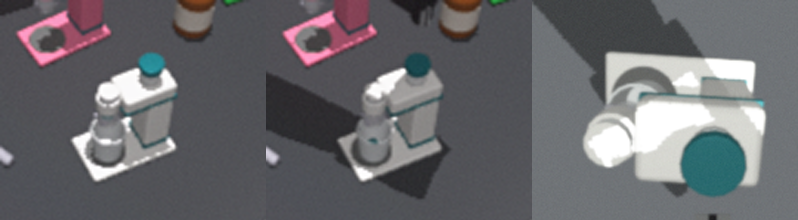

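The head is back at its initial height (measured 0.203 m, the same as before) and the cup still stands. In the crops, the teal head is up and the body hasn't moved. I'll look into the cup from the tube side to confirm the tablet.

step_arm(
  commands=[
    {"gripper": 1, "x": 0, "y": -15, "z": 0, "spin": 0},
    {"gripper": 1, "x": 0, "y": -25, "z": 0, "spin": 0},
    {"gripper": 1, "x": 0, "y": -25, "z": 0, "spin": 0},
    {"gripper": 1, "x": 0, "y": -30, "z": 0, "spin": 0},
    {"gripper": 1, "x": 0, "y": -30, "z": 0, "spin": 0},
    {"gripper": 1, "x": 0, "y": -25, "z": 0, "spin": 0},
    {"gripper": 1, "x": 0, "y": -25, "z": 0, "spin": 0},
    {"gripper": 1, "x": 0, "y": -15, "z": 0, "spin": 0},
    {"gripper": 1, "x": 0, "y": 0, "z": 0, "spin": 0},
    {"gripper": 1, "x": 0, "y": 0, "z": 0, "spin": 0},
  ],
)

```text
time: 8.35
eef_pos: [0.4673, 0.0573, 0.3005]
tcp_rot: [0.165, 0.986, 0.0, -0.001]
contact_force: [0.4, 0.1, 0.9]
opening: 0.001
finger_force: 0.0
```

```bash
python3 -c "
from h import *
wrist('w4.png')"
```

```text
state 8.35 [0.46733169 0.05730556 0.30052296] [ 1.64707653e-01  9.86342232e-01  9.87323669e-05 -6.17662486e-04] [0.42119167 0.06288671 0.8590125 ] 0.0007778128487373322
[334 156   9  11  83] 0 [0.50389176 0.17413524 0.03324303]
[ 444  183   54   44 1826] 1548 [0.52885179 0.23375091 0.20246239]
circle 529.5010375976562 233.82664489746094 20.52022361755371 mean [0.52947595 0.23448947 0.204     ] zmed 0.20260936448520278
tool shift mm [ -1.56236713 187.1442155   96.51944796]
[376 282 103  30 432] 0 [0.78821902 0.26697144 0.02168094]
```

View pics/w4.png

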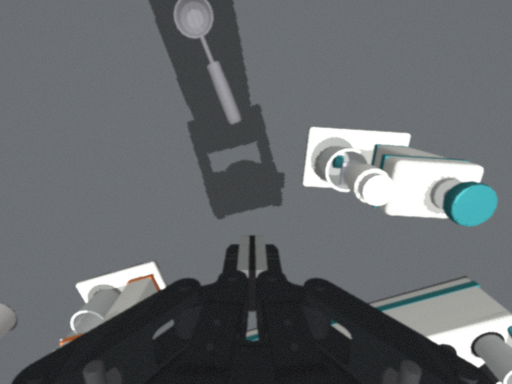

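The wrist view shows a teal patch inside the cup at (339,161). It measures (0.504, 0.174, 0.033), so the tablet is lying on the cup floor. The cup is upright under its tube and the head at (470,203) is fully up. Nothing is touching the robot, so I'm handing in.

```bash
python3 -c "
from plant import *
print(sign_off())"
```

```text
the job is handed in; nothing more can be done
None
```

I pressed the teal dispenser to its stop, held it about 1 s and let it spring fully back up; the teal tablet is in its upright cup, the orange dispenser was not touched, and the job is handed in (about 8.4 s of the 29 s used).

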